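# Put the paint jars away in the sloped rack

### The arm

A 7-joint arm with a two-finger parallel gripper is mounted at the origin on the work surface. World frame = base frame: x ahead of the robot, y to its left, z up, the work surface at z = 0. Lengths are in m, angles in rad, forces in N, time in s.
With the tool pointing down it reaches from about 0.425 to 0.925 m from the base axis. Payload 6.8 kg.
Tool frame: the origin (TCP) lies at the very end of the fingers, on their centre line; the grasp point (between the pads) lies r.pinch_z behind it (r.pinch_z is the distance from the TCP to the grasp point, in m); z points along the fingers, y is the line along which they close (so a half turn about z gives the same grasp; the last joint's range is limited). The gripper opens to 85 mm and grips with 20 to 120 N. Pads are 22 mm wide; open, the fingers measure 114 mm over their backs; the gripper's body (76 mm by 85 mm) begins 54 mm behind the grasp point. The pads swing forward as they close: fully open they stand 13 mm farther back than shut.
Start: joints at [1.078, 0.477, 0.022, 1.555, -0.011, 1.109, -0.083], TCP at [0.253, -0.626, 0.231] pointing down, gripper open.
Joint ranges: [-2.96, 2.96], [-0.34, 2.1], [-1.41, 1.46], [0.24, 2.44], [-1.37, 4.51], [0.17, 1.92], [-2.96, 2.96]. Speed limits (rad/s): [2.39, 2.39, 3.14, 3.14, 3.14, 3.14, 3.14].

### API

Orientations are given as a rotation vector (axis times angle).
In Python, from bench import status, grab_frame, camera_model, r gives the robot as it stands. The module is installed in compiled form; this text tells all that it offers.
- The arm moves only by the shell command python3 -m creep 'ROWS' [FORCE]. ROWS is text: rows parted by semicolons, each of 7 numbers parted by spaces: the turn, a rotation vector about the tool's x, y, z in rad, then the shift along the tool's x, y, z in mm, then the opening, from -1 (shut) to 1 (fully open). In form: rx ry rz tx ty tz fingers; .... A call has 1 to 10 rows; each row is the pose to reach, as a shift and turn from the pose commanded when the call began, along the tool's axes at that moment; what a row does not reach only later rows make up. A row lasts 1/8 s, in which the tool goes at most 62.5 mm and 10.7 degrees, less where a joint would pass 70% of its speed; a pose out of reach is approached as far as the arm can. A call with a gripper value outside its range is refused whole. The fingers move at their own pace and stop on an object; FORCE is the grip in N (left out, the last holds). Time passes only in rows, so rows that repeat a pose let the fingers close. It gives the time, the measured TCP pose, the force, the opening and the grip force at its end, in the units of the state.
- status.get_obs(): the state, without advancing time (a new reading comes with each control period).
- grab_frame(name): name is "scene" or "top" or "wrist"; returns (picture, depth): 420x560x3 uint8, red, green, blue; 420x560 float32, m along the optical axis (not along the pixel's ray), 0 where there is no reading.
- camera_model(name): a dict with "K" (3x3 intrinsics, pixels), "rvec" (rotation vector, rad) and "tvec" (3), from world to camera coordinates, as OpenCV has them. Camera axes: x right, y down, z forward; pixel columns grow to the right and rows downward; lengths in m; the calibration is good to about 2 mm. A picture is of the moment at which its call begins: read the wrist's pose just before it. camera_model takes no time and is no camera call; for the wrist camera it gives the pose at the moment of the call.
- r.hand_in(): hands the job in; it is judged then, once.
The state is a dict: "clock": time; "joints": joint angles; "qvel": joint speeds; "tau": joint torques, N m; "tcp_pos": TCP position; "orientation": TCP orientation; "contact_force": force on the tool from outside, world axes, zero at the start; "moment": the same for the moment, N m; "grip_width": finger opening in m; "gripper_force": force on a finger pad.
Only numpy, scipy, OpenCV 4.12 (cv2) and the standard library are available. Lean on these libraries where they do the work, as an engineer would, in place of code of your own. Each camera call takes 0.05 s, during which the arm holds its last target. There are 200 camera calls.

### The job

Put the four capped paint jars away in the sloped rack, each standing lid up in the lane marked by the swatch of its own colour and resting against the stop at the lane's low end. Do not topple the jars, and leave the two open empty pots standing where they are.

Things in the scene. Friction and masses are not known exactly. Their poses are not given: they have to be found in the camera images.
- jar_red: capped paint jar to be put away: upright white plastic cylinder with red screw lid and red label band, diameter 40 mm, height 60 mm, 60 to 130 g, standing on the table. Origin: centre of its underside; z runs up its axis to the lid.
- jar_yellow: capped paint jar to be put away: upright white plastic cylinder with yellow screw lid and yellow label band, diameter 40 mm, height 60 mm, 60 to 130 g, standing on the table. Origin: centre of its underside; z runs up its axis to the lid.
- jar_blue: capped paint jar to be put away: upright white plastic cylinder with blue screw lid and blue label band, diameter 40 mm, height 60 mm, 60 to 130 g, standing on the table. Origin: centre of its underside; z runs up its axis to the lid.
- jar_green: capped paint jar to be put away: upright white plastic cylinder with green screw lid and green label band, diameter 40 mm, height 60 mm, 60 to 130 g, standing on the table. Origin: centre of its underside; z runs up its axis to the lid.
- swatch_red: flat red plastic swatch, 40 x 56 x 3 mm, fixed on the level ledge at the high end of the rack; marks the red lane. Origin: centre of underside. (All lengths in mm.) Underside 45 above the table; z up; x points uphill, away from its lane; y across the lanes. The lane is centred on the swatch's y = 0 and runs downhill to -x. Swatches 80 apart in a row; all lanes alike.
- swatch_yellow: flat yellow plastic swatch, 40 x 56 x 3 mm, fixed on the level ledge at the high end of the rack; marks the yellow lane. Origin: centre of underside. Its lane is a slick white plastic ramp, 15 degrees down to -x, 100 long, 58 wide between wooden ribs standing 10 over it. In the swatch's frame it meets the low stop at x -127.5, z -30 and ends uphill at x -31, z -4; the ledge begins at x -27.5.
- swatch_blue: flat blue plastic swatch, 40 x 56 x 3 mm, fixed on the level ledge at the high end of the rack; marks the blue lane. Origin: centre of underside. Each lane's low end is a wooden stop, 8 thick, 20 high and square to the ramp. A jar let go on the ramp leans 15 degrees and slides down by itself (friction 0.1) to the stop; its underside's centre then lies at x -108, y 0, z -25 in its swatch's frame.
- swatch_green: flat green plastic swatch, 40 x 56 x 3 mm, fixed on the level ledge at the high end of the rack; marks the green lane. Origin: centre of underside. The rack is a fixed wooden stand on the table, 320 wide (y), 160 deep (x), nothing on it higher than the swatches. See the other swatches for the lane's measures; they hold alike for each swatch in its own frame.
- pot_red: open empty pot without lid, white plastic with a dried red stain on its inner floor, outer diameter 44 mm, height 42 mm, wall 3 mm, about 50 g, standing loose on the table among the jars; not to be put away. Origin: centre of its underside; z up.
- pot_blue: open empty pot without lid, white plastic with a dried blue stain on its inner floor, outer diameter 44 mm, height 42 mm, wall 3 mm, about 50 g, standing loose on the table among the jars; not to be put away. Origin: centre of its underside; z up.

How it is judged:
By the outcome, as a careful person would: the job done as asked, in the order asked, and still so for the second after the job is handed in, with the robot touching nothing.
It also fails if it takes over 80 s, if anything falls off the work surface, if the arm or the gripper's body presses on something with over 40 N, if the wrist force passes 120 N, or if a joint passes its speed limit or range.

## Working session

There is one attempt and no reset: what is moved stays moved. The work goes in short steps, Python scripts to look and compute and a shell command to move; the robot and the scene stay as the last step left them, time stands still between calls to the robot, and variables do not carry over. Pictures are saved under pics/ and viewed, at most 14 in all, crops included, and the job is handed in when it is done.

```bash
mkdir -p pics; python3 - <<'E'
from bench import status, grab_frame, camera_model, r
import cv2,numpy as np
s=status.get_obs();print({k:np.round(s[k],3) for k in('clock','tcp_pos','orientation','grip_width')},r.pinch_z)
for n in('top','scene'):
    p,d=grab_frame(n);cv2.imwrite(f'pics/{n}0.png',p[:,:,::-1]);np.save(f'{n}0.npy',d)
    c=camera_model(n);R=cv2.Rodrigues(np.array(c['rvec']))[0];print(n,-R.T@np.array(c['tvec']).ravel(),R[2])
E
```

```text
{'clock': np.float64(0.0), 'tcp_pos': array([ 0.253, -0.625,  0.23 ]), 'orientation': array([-3.082e+00, -6.000e-01,  1.000e-03]), 'grip_width': np.float64(0.085)} 0.0187
top [5.13934339e-01 6.48201967e-04 7.40635055e-01] [ 1.31690718e-01  4.54348339e-04 -9.91290749e-01]
scene [ 1.21488128 -0.12184771  0.66460147] [-0.72248867  0.15449878 -0.67389929]
```

View pics/top0.png

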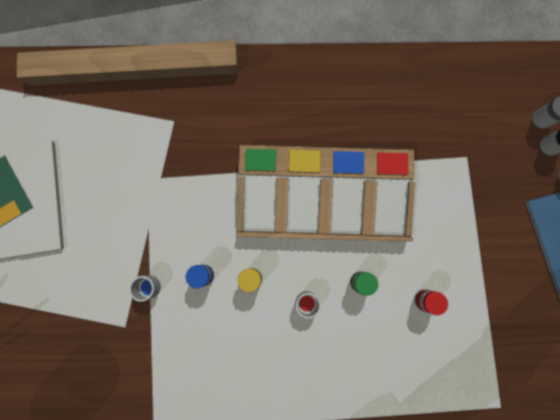

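View pics/scene0.png

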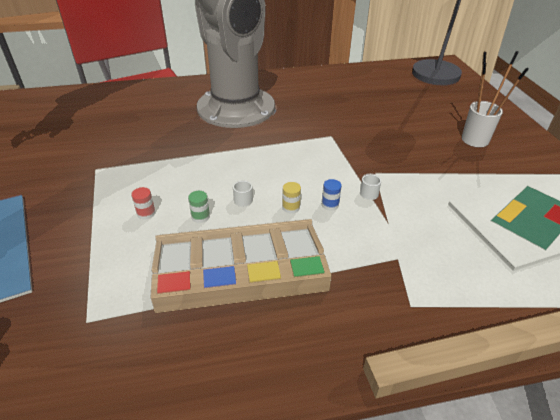

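The top view shows swatches green (261,160), yellow (305,161), blue (348,162) and red (392,163). The jars are blue (198,276), yellow (249,280), green (365,284) and red (435,303). The pots are blue (143,288) and red (307,305).

```bash
cat > h.py <<'E'
from bench import status, grab_frame, camera_model, r
import cv2,numpy as np
from scipy.spatial.transform import Rotation as Ro
def on_plane(name,uv,z,c=None):
    c=c or camera_model(name);R=cv2.Rodrigues(np.array(c['rvec']))[0];t=np.array(c['tvec']).ravel()
    o=-R.T@t;w=R.T@np.linalg.inv(c['K'])@np.array([*uv,1.]);return o+w*(z-o[2])/w[2]
def world(name,uv,d):
    c=camera_model(name);R=cv2.Rodrigues(np.array(c['rvec']))[0];t=np.array(c['tvec']).ravel()
    return R.T@(np.linalg.inv(c['K'])@np.array([*uv,1.])*d-t)
E
python3 - <<'E'
from h import *
p=cv2.imread('pics/top0.png');d=np.load('top0.npy');h=cv2.cvtColor(p,cv2.COLOR_BGR2HSV)
P=dict(sw_green=(261,160,.048),sw_yellow=(305,161,.048),sw_blue=(348,162,.048),sw_red=(392,163,.048),j_blue=(198,276,.06),j_yellow=(249,280,.06),j_green=(365,284,.06),j_red=(437,303,.06),pot_b=(143,288,.042),pot_r=(307,305,.042))
for k,(u,v,z) in P.items():
    uv=(u,v)
    if k[:3]!='pot':
        hh=h[v,u,0].astype(int);dh=abs(h[:,:,0].astype(int)-hh);m=((np.minimum(dh,180-dh)<10)&(h[:,:,1]>110)&(h[:,:,2]>60)).astype('uint8')
        if k[0]=='j': m&=(abs(d-d[v,u])<.012).astype('uint8')
        n,l,st,ce=cv2.connectedComponentsWithStats(m)
        i=l[v,u];uv=ce[i]
        rect=cv2.minAreaRect(np.argwhere(l==i)[:,::-1].astype('float32'));a=(st[i][2:],round(rect[2],1))
    else:a=''
    print(k,np.round(uv,1),np.round(on_plane('top',uv,z),4),np.round(world('top',uv,d[v,u]),3),a)
E
```

```text
sw_green [260.2 159.5] [0.6939 0.0421 0.048 ] [0.694 0.042 0.048] (array([ 30,  22, 584], dtype=int32), 2.1)
sw_yellow [304.  160.5] [ 0.6912 -0.0376  0.048 ] [ 0.691 -0.038  0.049] (array([ 33,  24, 785], dtype=int32), 90.0)
sw_blue [348.5 162. ] [ 0.6875 -0.1183  0.048 ] [ 0.687 -0.118  0.049] (array([ 30,  21, 628], dtype=int32), 90.0)
sw_red [392.4 163.1] [ 0.6847 -0.198   0.048 ] [ 0.685 -0.198  0.048] (array([ 32,  23, 730], dtype=int32), 90.0)
j_blue [197.2 276.2] [0.4863 0.15   0.06  ] [0.486 0.15  0.061] (array([ 24,  23, 416], dtype=int32), 45.0)
j_yellow [249.  279.9] [0.4792 0.0611 0.06  ] [0.479 0.061 0.06 ] (array([ 23,  23, 419], dtype=int32), 90.0)
j_green [365.5 283.4] [ 0.4712 -0.1386  0.06  ] [ 0.471 -0.138  0.063] (array([ 22,  22, 389], dtype=int32), 90.0)
j_red [435.2 302.9] [ 0.4374 -0.2558  0.06  ] [ 0.438 -0.255  0.062] (array([ 25,  23, 447], dtype=int32), 90.0)
pot_b [143 288] [0.4661 0.2489 0.042 ] [0.464 0.262 0.005] 
pot_r [307 305] [ 0.4341 -0.0387  0.042 ] [ 0.43  -0.041  0.008]
```

```bash
cat >> h.py <<'E'
J=dict(red=(.4374,-.2558),green=(.4712,-.1386),yellow=(.4792,.0611),blue=(.4863,.15))
S=dict(green=(.6939,.0421),yellow=(.6912,-.0376),blue=(.6875,-.1183),red=(.6847,-.198))
YAW=np.arctan2(-.0092,.2400)
def Rt(pitch=0): # tool x uphill, z down; pitch leans tool back toward robot
    return Ro.from_euler('z',YAW)*Ro.from_euler('y',-pitch)*Ro.from_euler('x',np.pi)
def jar(c,h): return (np.array([*J[c],h]),Rt())
def lane(c,up,h,off=.018): # jar centre 'up' m uphill of rest, underside h above ramp; TCP is off above underside
    z=Ro.from_euler('z',YAW); a=np.radians(15)
    b=np.array([*S[c],.045])+z.apply([-.108,0,-.025])
    return (b+z.apply([up*np.cos(a),0,up*np.sin(a)])+z.apply([-np.sin(a),0,np.cos(a)])*(h+off),Rt(a))
def over(pos,pitch=0): return (np.array(pos),Rt(pitch))
def rows(*poses,start=None):
    s=status.get_obs();p0=np.array(s['tcp_pos']);R0=Ro.from_rotvec(s['orientation'])
    if start: p0,R0=start
    for p,R in poses:
        print(np.round((R0.inv()*R).as_rotvec(),3),np.round(R0.inv().apply(p-p0)*1e3,1),'world',np.round(p,3))
E
python3 - <<'E'
from h import *
rows(jar('red',.15),jar('red',.018))
for c in J:
    print(c);up=jar(c,.15);rows(lane(c,.012,.09),lane(c,.012,.002),start=jar(c,.018))
    print('dz up',132)
cs=['red','green','yellow','blue']
for a,b in zip(cs,cs[1:]):
    print(a,'->',b);rows(jar(b,.15),jar(b,.018),start=lane(a,.012,.002))
E
```

```text
[-0.002  0.     0.423] [ 309.4 -273.    80.8] world [ 0.437 -0.256  0.15 ]
[-0.002  0.     0.423] [ 309.4 -272.8  212.8] world [ 0.437 -0.256  0.018]
red
[0.    0.262 0.   ] [ 120.5  -67.2 -109.4] world [ 0.56  -0.193  0.127]
[0.    0.262 0.   ] [143.3 -67.2 -24.4] world [ 0.583 -0.194  0.042]
dz up 132
green
[0.    0.262 0.   ] [  91.3 -189.1 -109.4] world [0.57  0.047 0.127]
[0.    0.262 0.   ] [ 114.  -189.1  -24.4] world [0.592 0.046 0.042]
dz up 132
yellow
[0.    0.262 0.   ] [  91.3   90.5 -109.4] world [ 0.567 -0.033  0.127]
[0.    0.262 0.   ] [114.   90.5 -24.4] world [ 0.59  -0.034  0.042]
dz up 132
blue
[0.    0.262 0.   ] [  87.   260.4 -109.4] world [ 0.563 -0.114  0.127]
[0.    0.262 0.   ] [109.7 260.4 -24.4] world [ 0.586 -0.114  0.042]
dz up 132
red -> green
[-0.    -0.262 -0.   ] [ -82.3  -51.2 -133.4] world [ 0.471 -0.139  0.15 ]
[-0.    -0.262 -0.   ] [-116.5  -51.2   -5.9] world [ 0.471 -0.139  0.018]
green -> yellow
[-0.    -0.262 -0.   ] [ -82.   -10.8 -133.3] world [0.479 0.061 0.15 ]
[-0.    -0.262 -0.   ] [-116.1  -10.8   -5.8] world [0.479 0.061 0.018]
yellow -> blue
[-0.    -0.262 -0.   ] [ -78.7 -179.6 -132.5] world [0.486 0.15  0.15 ]
[-0.    -0.262 -0.   ] [-112.9 -179.6   -5. ] world [0.486 0.15  0.018]
```

```bash
python3 -m creep '0 0 0.423 309 -273 60 1; 0 0 0.423 309 -273 60 1; 0 0 0.423 309 -273 60 1; 0 0 0.423 309 -273 60 1;0 0 0.423 309 -273 60 1;0 0 0.423 309 -273 60 1;0 0 0.423 309 -273 60 1;0 0 0.423 309 -273 60 1;0 0 0.423 309 -273 70 1;0 0 0.423 309 -273 80 1'; python3 - <<'E'
from h import *
rows(jar('red',.15),jar('red',.018))
p,d=grab_frame('wrist');cv2.imwrite('pics/w1.png',p[:,:,::-1])
E
```

```text
clock: 1.35
tcp_pos: [0.4364, -0.258, 0.1505]
orientation: [3.141, -0.064, -0.001]
contact_force: [0.1, -0.1, -0.0]
grip_width: 0.0851
gripper_force: 0.0
[ 0.     0.    -0.002] [ 0.9 -2.3  0.5] world [ 0.437 -0.256  0.15 ]
[ 0.     0.    -0.002] [  1.   -2.3 132.5] world [ 0.437 -0.256  0.018]
```

View pics/w1.png

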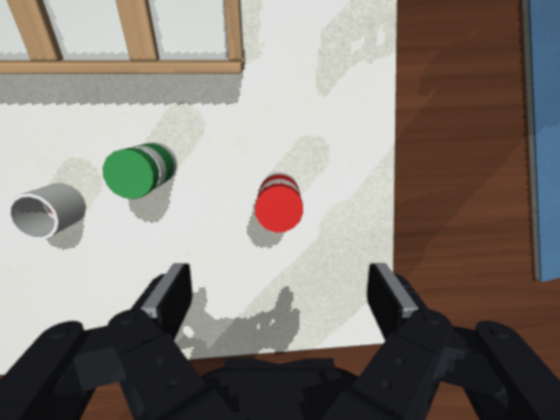

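The red lid's centre is at (279,208), midway between the fingertips (u 168..390, midpoint 279). The green lid is at (131,173).

```bash
python3 - <<'E'
from h import *
print(on_plane('wrist',(279,208),.06),on_plane('wrist',(131,173),.06))
E
python3 -m creep '0 0 0 1 -1 50 1;0 0 0 1 -1 90 1;0 0 0 1 -1 115 1;0 0 0 1 -1 132 1;0 0 0 1 -1 132 1;0 0 0 1 -1 132 -1;0 0 0 1 -1 132 -1;0 0 0 1 -1 132 -1;0 0 0 1 -1 132 -1;0 0 0 1 -1 132 -1' 30
```

```text
[ 0.44018118 -0.25766794  0.06      ] [ 0.47331817 -0.14425841  0.06      ]
clock: 2.65
tcp_pos: [0.439, -0.2561, 0.0203]
orientation: [3.14, -0.06, 0.002]
contact_force: [-1.1, -1.0, 6.4]
grip_width: 0.0392
gripper_force: 29.7
```

```bash
python3 -m creep '0 0 0 0 0 -60 -1;0 0 0 0 0 -110 -1;0 0.13 0 60 -30 -110 -1;0 0.262 0 120 -66 -110 -1;0 0.262 0 120 -66 -110 -1;0 0.262 0 120 -66 -110 -1;0 0.262 0 120 -66 -110 -1'; python3 - <<'E'
from h import *
rows(lane('red',.012,.003,.020))
E
```

```text
clock: 3.52
tcp_pos: [0.5598, -0.1955, 0.1291]
orientation: [3.109, -0.062, 0.407]
contact_force: [-1.0, -0.7, -1.0]
grip_width: 0.0392
gripper_force: 30.7
[ 0.001  0.001 -0.001] [ 0.3 -2.4 86.7] world [ 0.582 -0.194  0.045]
```

```bash
python3 -m creep '0 0 0 0 -2 50 -1;0 0 0 0 -2 75 -1;0 0 0 0 -2 84 -1;0 0 0 0 -2 86 -1;0 0 0 0 -2 86 -1'; python3 - <<'E'
from h import *
rows(lane('red',.012,.00,.020))
p,d=grab_frame('scene');cv2.imwrite('pics/s1.png',cv2.resize(p[180:330,80:360,::-1],None,fx=2.5,fy=2.5))
E
```

```text
clock: 4.15
tcp_pos: [0.5834, -0.1938, 0.0472]
orientation: [3.108, -0.06, 0.411]
contact_force: [-0.5, 0.2, -0.8]
grip_width: 0.0394
gripper_force: 30.7
[ 0.001 -0.001 -0.   ] [-1.4  0.3  4.6] world [ 0.583 -0.194  0.042]
```

View pics/s1.png

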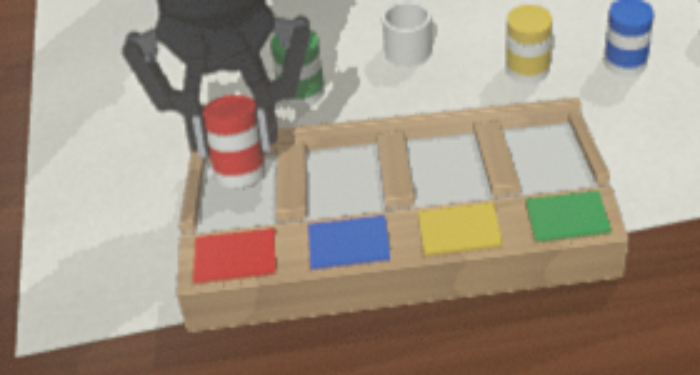

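The red jar hangs square over its own lane, its base at (237,180) of the crop and just above the ramp. Next I lower it a few millimetres, open part way and back off.

```bash
python3 -m creep '0 0 0 0 0 2 -1;0 0 0 0 0 4 -1;0 0 0 0 0 4 -1'; python3 -m creep '0 0 0 0 0 0 0.1;0 0 0 0 0 0 0.4;0 0 0 0 0 0 0.5;0 0 0 0 0 0 0.5;0 0 0 0 0 0 0.5;0 0 0 0 0 -40 0.5;0 0 0 0 0 -90 0.5;0 0 0 0 0 -90 1'; python3 - <<'E'
from h import *
rows(jar('green',.15),jar('green',.018))
p,d=grab_frame('scene');cv2.imwrite('pics/s2.png',cv2.resize(p[180:330,80:360,::-1],None,fx=2.5,fy=2.5))
E
```

```text
clock: 4.58
tcp_pos: [0.5843, -0.1933, 0.043]
orientation: [3.109, -0.059, 0.411]
contact_force: [-3.1, 0.0, 4.9]
grip_width: 0.0393
gripper_force: 31.3
clock: 5.58
tcp_pos: [0.5626, -0.1933, 0.1332]
orientation: [3.106, -0.06, 0.419]
contact_force: [0.2, -0.5, -0.3]
grip_width: 0.0798
gripper_force: 0.0
[ 0.002 -0.269 -0.   ] [-85.6 -51.1 -41.1] world [ 0.471 -0.139  0.15 ]
[ 0.002 -0.269 -0.   ] [-120.7  -51.3   86.2] world [ 0.471 -0.139  0.018]
```

View pics/s2.png

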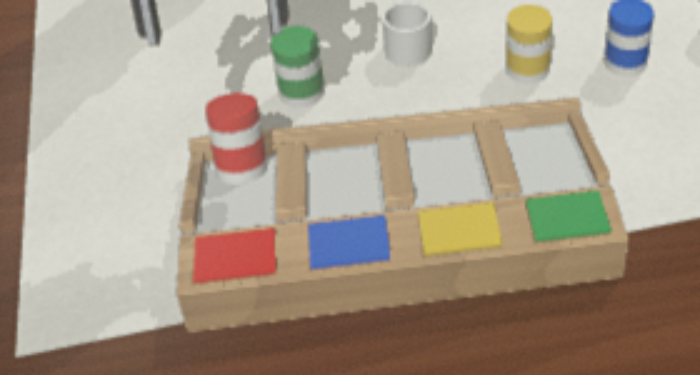

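Red stands leaning against its stop, base at (240,172) of the crop. Green is next.

```bash
python3 -m creep '0 -0.13 0 -40 -25 -45 1;0 -0.262 0 -85 -50 -45 1;0 -0.265 0 -85 -50 -45 1;0 -0.265 0 -85 -50 -45 1;0 -0.265 0 -85 -50 -45 1'; python3 - <<'E'
from h import *
rows(jar('green',.15),jar('green',.018))
p,d=grab_frame('wrist');cv2.imwrite('pics/w2.png',p[:,:,::-1])
h=cv2.cvtColor(p,cv2.COLOR_RGB2HSV);m=((abs(h[:,:,0].astype(int)-68)<14)&(h[:,:,1]>120)&(h[:,:,2]>50)).astype('uint8')
n,l,st,ce=cv2.connectedComponentsWithStats(m)
for i in range(1,n):
    if st[i][4]>300: print(st[i],ce[i],on_plane('wrist',ce[i],.06))
E
```

```text
clock: 6.25
tcp_pos: [0.4693, -0.1395, 0.1503]
orientation: [-3.141, 0.062, 0.004]
contact_force: [-1.0, -0.0, 0.1]
grip_width: 0.0857
gripper_force: 0.0
[ 0.     0.003 -0.001] [ 1.8 -0.9  0.3] world [ 0.471 -0.139  0.15 ]
[ 0.     0.003 -0.001] [  2.2  -0.9 132.3] world [ 0.471 -0.139  0.018]
[ 257  183   47   47 1719] [279.88539849 206.15183246] [ 0.47496215 -0.14041693  0.06      ]
```

```bash
python3 -m creep '0 0 0 4 0 50 1;0 0 0 4 0 90 1;0 0 0 4 0 115 1;0 0 0 4 0 132 1;0 0 0 4 0 132 1;0 0 0 4 0 132 -1;0 0 0 4 0 132 -1;0 0 0 4 0 132 -1;0 0 0 4 0 132 -1;0 0 0 4 0 132 -1' 30; python3 - <<'E'
from h import *
rows(lane('green',.012,.09),lane('green',.012,.002))
E
```

```text
clock: 7.55
tcp_pos: [0.4734, -0.1391, 0.0197]
orientation: [3.141, -0.06, -0.002]
contact_force: [-1.5, 0.4, 6.7]
grip_width: 0.0395
gripper_force: 29.7
[ 0.     0.263 -0.   ] [  88.9 -189.5 -107.9] world [0.57  0.047 0.127]
[ 0.     0.263 -0.   ] [ 111.8 -189.5  -22.9] world [0.592 0.046 0.042]
```

```bash
python3 -m creep '0 0 0 0 0 -60 -1;0 0 0 0 0 -110 -1;0 0.13 0 30 -60 -110 -1;0 0.262 0 60 -120 -110 -1;0 0.262 0 89 -170 -110 -1;0 0.262 0 89 -190 -110 -1;0 0.262 0 89 -190 -110 -1;0 0.262 0 89 -190 -110 -1'; python3 - <<'E'
from h import *
rows(lane('green',.012,.0,.020))
E
```

```text
clock: 8.55
tcp_pos: [0.5686, 0.0461, 0.1284]
orientation: [3.109, -0.061, 0.404]
contact_force: [0.3, -0.3, -0.3]
grip_width: 0.0394
gripper_force: 30.7
[ 0.001  0.004 -0.001] [ 1.  -0.9 89.2] world [0.592 0.046 0.042]
```

```bash
python3 -m creep '0 0 0 1 -1 50 -1;0 0 0 1 -1 75 -1;0 0 0 1 -1 85 -1;0 0 0 1 -1 88 -1;0 0 0 1 -1 90 -1;0 0 0 1 -1 90 -1'; python3 - <<'E'
from h import *
rows(lane('green',.012,.00,.020))
E
```

```text
clock: 9.3
tcp_pos: [0.5936, 0.0476, 0.0426]
orientation: [3.11, -0.06, 0.407]
contact_force: [-0.1, 0.1, -0.5]
grip_width: 0.0393
gripper_force: 30.7
[-0.     0.002 -0.   ] [-1.2  1.6 -0.2] world [0.592 0.046 0.042]
```

Contact is still about zero, so I go 2 mm lower, then release and back off.

```bash
python3 -m creep '0 0 0 0 1 2 -1;0 0 0 0 1 2 -1;0 0 0 0 1 2 0.1;0 0 0 0 1 2 0.4;0 0 0 0 1 2 0.5;0 0 0 0 1 2 0.5;0 0 0 0 1 2 0.5;0 0 0 0 1 -40 0.5;0 0 0 0 1 -90 0.5;0 0 0 0 1 -90 1'; python3 - <<'E'
from h import *
rows(jar('yellow',.15),jar('yellow',.018))
p,d=grab_frame('scene');cv2.imwrite('pics/s3.png',cv2.resize(p[160:330,80:400,::-1],None,fx=2.4,fy=2.4))
E
```

```text
clock: 10.55
tcp_pos: [0.572, 0.0479, 0.1324]
orientation: [3.11, -0.06, 0.415]
contact_force: [0.4, -0.1, -0.4]
grip_width: 0.08
gripper_force: 0.0
[-0.002 -0.265 -0.   ] [-85.3  -9.6 -41.4] world [0.479 0.061 0.15 ]
[-0.002 -0.265 -0.   ] [-120.    -9.4   86. ] world [0.479 0.061 0.018]
```

View pics/s3.png

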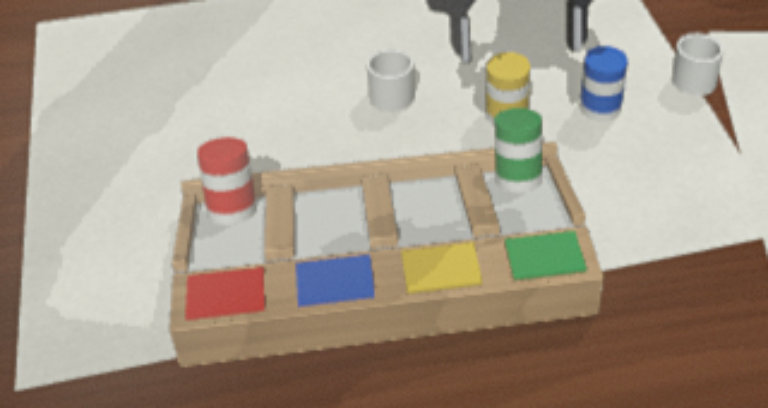

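Green stands at its stop, base at (519,183), and red, the pots and the other jars are unchanged. Yellow is next.

```bash
python3 -m creep '0 -0.13 0 -40 -5 -45 1;0 -0.262 0 -83 -10 -42 1;0 -0.265 0 -83 -10 -42 1;0 -0.265 0 -83 -10 -42 1;0 -0.265 0 -83 -10 -42 1'; python3 - <<'E'
from h import *
rows(jar('yellow',.15),jar('yellow',.018))
p,d=grab_frame('wrist');cv2.imwrite('pics/w3.png',p[:,:,::-1])
h=cv2.cvtColor(p,cv2.COLOR_RGB2HSV);m=((abs(h[:,:,0].astype(int)-25)<8)&(h[:,:,1]>150)&(h[:,:,2]>100)).astype('uint8')
n,l,st,ce=cv2.connectedComponentsWithStats(m)
for i in range(1,n):
    if st[i][4]>300: print(st[i],ce[i],on_plane('wrist',ce[i],.06))
E
```

```text
clock: 11.22
tcp_pos: [0.4802, 0.0607, 0.1477]
orientation: [3.141, -0.061, -0.008]
contact_force: [-0.5, -0.1, -0.6]
grip_width: 0.0854
gripper_force: 0.0
[ 0.     0.005 -0.   ] [-1.  -0.4 -2.3] world [0.479 0.061 0.15 ]
[ 0.     0.005 -0.   ] [ -0.4  -0.4 129.7] world [0.479 0.061 0.018]
[ 255  187   47   48 1742] [277.61882893 210.26693456] [0.4830116  0.06174042 0.06      ]
```

```bash
python3 -m creep '0 0 0 1 -1 50 1;0 0 0 1 -1 90 1;0 0 0 1 -1 115 1;0 0 0 1 -1 129 1;0 0 0 1 -1 129 1;0 0 0 1 -1 129 -1;0 0 0 1 -1 129 -1;0 0 0 1 -1 129 -1;0 0 0 1 -1 129 -1;0 0 0 1 -1 129 -1' 30; python3 - <<'E'
from h import *
rows(lane('yellow',.012,.09),lane('yellow',.012,.002))
E
```

```text
clock: 12.52
tcp_pos: [0.4805, 0.0621, 0.02]
orientation: [-3.141, 0.06, 0.007]
contact_force: [-1.1, -0.0, 6.1]
grip_width: 0.0394
gripper_force: 29.7
[-0.     0.266  0.   ] [  89.5   91.5 -107.9] world [ 0.567 -0.033  0.127]
[-0.     0.266  0.   ] [112.6  91.5 -23. ] world [ 0.59  -0.034  0.042]
```

```bash
python3 -m creep '0 0 0 0 0 -60 -1;0 0 0 0 0 -110 -1;0 0.13 0 30 45 -110 -1;0 0.264 0 60 91 -110 -1;0 0.264 0 89 91 -110 -1;0 0.264 0 89 91 -110 -1;0 0.264 0 89 91 -110 -1'; python3 - <<'E'
from h import *
rows(lane('yellow',.012,.0,.020))
E
```

```text
clock: 13.4
tcp_pos: [0.5654, -0.032, 0.1284]
orientation: [3.11, -0.059, 0.402]
contact_force: [-0.5, -0.4, -1.1]
grip_width: 0.0387
gripper_force: 30.6
[-0.     0.005  0.001] [ 1.7  0.8 89.4] world [ 0.59  -0.034  0.042]
```

```bash
python3 -m creep '0 0 0 1 1 50 -1;0 0 0 1 1 75 -1;0 0 0 1 1 85 -1;0 0 0 1 1 88 -1;0 0 0 1 1 91 -1;0 0 0 1 1 91 -1'; python3 - <<'E'
from h import *
rows(lane('yellow',.012,.00,.020))
E
```

```text
clock: 14.15
tcp_pos: [0.5904, -0.0341, 0.0426]
orientation: [3.11, -0.059, 0.406]
contact_force: [-4.2, 0.7, 8.5]
grip_width: 0.0396
gripper_force: 31.5
[-0.     0.002  0.   ] [-0.7 -0.4 -0. ] world [ 0.59  -0.034  0.042]
```

Light contact with the ramp (8.5 N), so I release.

```bash
python3 -m creep '0 0 0 0 0 0 0.1;0 0 0 0 0 0 0.4;0 0 0 0 0 0 0.5;0 0 0 0 0 0 0.5;0 0 0 0 0 0 0.5;0 0 0 0 0 -40 0.5;0 0 0 0 0 -90 0.5;0 0 0 0 0 -120 0.5'; python3 - <<'E'
from h import *
rows(jar('blue',.15),jar('blue',.018))
p,d=grab_frame('scene');cv2.imwrite('pics/s4.png',cv2.resize(p[160:330,80:400,::-1],None,fx=2.4,fy=2.4))
E
```

```text
clock: 15.15
tcp_pos: [0.5597, -0.0332, 0.159]
orientation: [3.11, -0.06, 0.407]
contact_force: [-0.3, 0.7, 0.5]
grip_width: 0.0639
gripper_force: 0.0
[-0.   -0.26  0.  ] [ -80.  -180.2  -12. ] world [0.486 0.15  0.15 ]
[-0.   -0.26  0.  ] [-114.  -180.2  115.6] world [0.486 0.15  0.018]
```

View pics/s4.png

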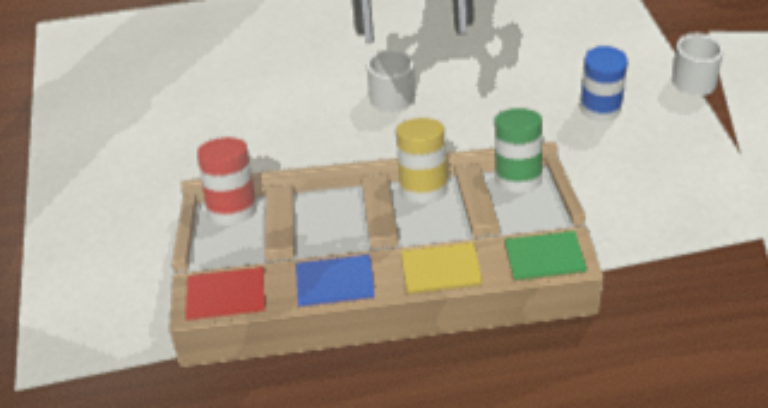

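Yellow stands at its stop, base at (423,192), level with green and red. Blue is last.

```bash
python3 -m creep '0 -0.13 0 -40 -50 -14 1;0 -0.262 0 -78 -100 -13 1;0 -0.262 0 -78 -150 -13 1;0 -0.262 0 -78 -180 -13 1;0 -0.262 0 -78 -180 -13 1;0 -0.262 0 -78 -180 -13 1'; python3 - <<'E'
from h import *
rows(jar('blue',.15),jar('blue',.018))
p,d=grab_frame('wrist');cv2.imwrite('pics/w4.png',p[:,:,::-1])
h=cv2.cvtColor(p,cv2.COLOR_RGB2HSV);m=((abs(h[:,:,0].astype(int)-112)<10)&(h[:,:,1]>150)&(h[:,:,2]>80)).astype('uint8')
n,l,st,ce=cv2.connectedComponentsWithStats(m)
for i in range(1,n):
    if st[i][4]>300: print(st[i],ce[i],on_plane('wrist',ce[i],.06))
E
```

```text
clock: 15.95
tcp_pos: [0.4877, 0.1487, 0.1492]
orientation: [3.14, -0.061, -0.007]
contact_force: [-0.8, 0.0, 0.2]
grip_width: 0.0855
gripper_force: 0.0
[ 0.001  0.005 -0.001] [-1.4 -1.2 -0.8] world [0.486 0.15  0.15 ]
[ 0.001  0.005 -0.001] [ -0.8  -1.4 131.2] world [0.486 0.15  0.018]
[ 253  187   46   47 1747] [275.49284488 210.08070979] [0.49045111 0.15088632 0.06      ]
```

```bash
python3 -m creep '0 0 0 1 -1 50 1;0 0 0 1 -1 90 1;0 0 0 1 -1 115 1;0 0 0 1 -1 131 1;0 0 0 1 -1 131 1;0 0 0 1 -1 131 -1;0 0 0 1 -1 131 -1;0 0 0 1 -1 131 -1;0 0 0 1 -1 131 -1;0 0 0 1 -1 131 -1' 30; python3 - <<'E'
from h import *
rows(lane('blue',.012,.09),lane('blue',.012,.002))
E
```

```text
clock: 17.25
tcp_pos: [0.4889, 0.1509, 0.0195]
orientation: [-3.141, 0.06, 0.004]
contact_force: [-0.9, -1.3, 6.0]
grip_width: 0.0395
gripper_force: 29.7
[-0.     0.264  0.   ] [  84.1  261.4 -108.3] world [ 0.563 -0.114  0.127]
[-0.     0.264  0.   ] [107.1 261.4 -23.3] world [ 0.586 -0.114  0.042]
```

```bash
python3 -m creep '0 0 0 0 0 -60 -1;0 0 0 0 0 -120 -1;0 0 0 0 50 -150 -1;0 0 0 0 110 -150 -1;0 0.08 0 10 170 -150 -1;0 0.262 0 40 230 -150 -1;0 0.262 0 76 261 -140 -1;0 0.262 0 76 261 -140 -1;0 0.262 0 76 261 -140 -1'; python3 - <<'E'
from h import *
rows(lane('blue',.012,.0,.020))
E
```

```text
clock: 18.38
tcp_pos: [0.5545, -0.1125, 0.1581]
orientation: [3.111, -0.059, 0.402]
contact_force: [0.3, 0.4, -0.3]
grip_width: 0.039
gripper_force: 30.8
[-0.     0.004  0.   ] [  1.    0.8 119.9] world [ 0.586 -0.114  0.042]
```

```bash
python3 -m creep '0 0 0 1 1 50 -1;0 0 0 1 1 90 -1;0 0 0 1 1 110 -1;0 0 0 1 1 117 -1;0 0 0 1 1 121 -1;0 0 0 1 1 121 -1'; python3 - <<'E'
from h import *
rows(lane('blue',.012,.00,.020))
E
```

```text
clock: 19.12
tcp_pos: [0.5871, -0.1149, 0.0425]
orientation: [3.11, -0.059, 0.406]
contact_force: [0.8, -0.0, -1.1]
grip_width: 0.0393
gripper_force: 31.0
[-0.     0.002  0.001] [-1.1 -0.4 -0.2] world [ 0.586 -0.114  0.042]
```

```bash
python3 -m creep '0 0 0 0 0 2 -1;0 0 0 0 0 2 -1;0 0 0 0 0 2 0.1;0 0 0 0 0 2 0.35;0 0 0 0 0 2 0.4;0 0 0 0 0 2 0.4;0 0 0 0 0 2 0.4;0 0 0 0 0 -40 0.4;0 0 0 0 0 -90 0.4;0 0 0 0 0 -140 0.4';python3 -m creep '0 0 0 -60 0 -50 0.4;0 0 0 -60 0 -50 0.4;0 0 0 -60 0 -50 0.4;0 0 0 -60 0 -50 0.4'; python3 - <<'E'
from h import *
p,d=grab_frame('scene');cv2.imwrite('pics/s5.png',cv2.resize(p[150:330,80:400,::-1],None,fx=2.4,fy=2.4))
p,d=grab_frame('top');cv2.imwrite('pics/t5.png',cv2.resize(p[130:330,110:470,::-1],None,fx=2.2,fy=2.2))
E
```

```text
clock: 20.38
tcp_pos: [0.5503, -0.1138, 0.178]
orientation: [3.11, -0.059, 0.403]
contact_force: [0.9, -1.0, 0.7]
grip_width: 0.0601
gripper_force: 0.0
clock: 20.88
tcp_pos: [0.4811, -0.111, 0.2094]
orientation: [3.11, -0.059, 0.403]
contact_force: [-0.3, 0.6, -1.0]
grip_width: 0.0594
gripper_force: 0.0
```

View pics/s5.png

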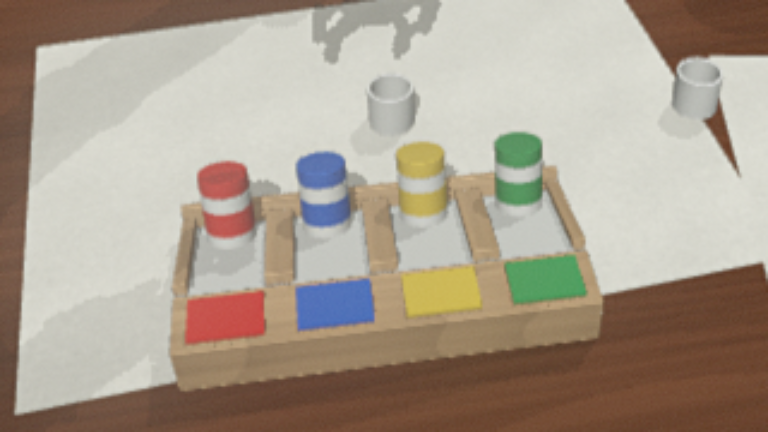

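View pics/t5.png

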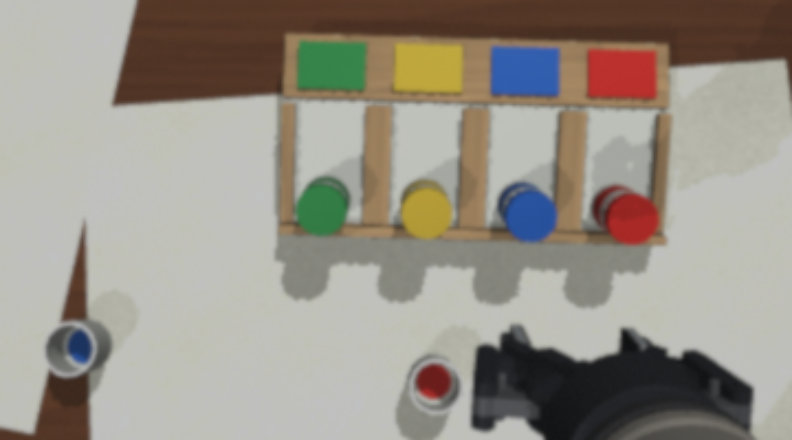

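All four jars lean in line at the stops in their own lanes: tops at (323,207), (427,210), (528,214) and (627,218) in the top crop. Both pots are where they were.

```bash
python3 -c "
from bench import r
print(r.hand_in())"
```

```text
the job is handed in; nothing more can be done
None
```

All four jars stand lid up against the stops in their matching lanes, both pots are where they were, and the job was handed in at about 21 s on the robot's clock.

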